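# Open the tortilla press with the fingertips

## Task

Open the tortilla press ready for the next ball of dough: first throw its lever all the way over to the front, then flip the top plate up by one of its finger lugs and back past upright, so that lever and plate both lie open on their stops by their own weight. Do it by pushing gently with the closed fingers: take nothing between them, do not lift or shift the press itself, and leave everything else where it stands.

Things in the scene. Friction and masses are not known exactly. Their poses are not given: they have to be found in the camera images.
- press: Cast aluminium tortilla press, shut, 3.2 kg, standing loose on four rubber feet. Origin: centre of its underside; +x from the lever pivot (front) to the plate hinge (back), +y to its left, +z up. Lower plate: disc of 92 radius, face at z = 42. Feet and cross bars reach x = +-123, y = +-75. Two ears that hold the lever pivot: x = -118, up to 28 either side of y = 0, top at z = 78.
- lever (a joint): Angle of the pressing lever about its pivot pin, rad: 0 = lying back over the top plate, rising 0.35 rad above level towards the back; upright at 1.22; 2.53 = thrown over to the front, on its stop, pointing 0.26 rad above level. It swings freely: past about 1.3 it falls on to the front stop by its own weight (0.28 kg), short of that it falls back.
- lever_pivot (a point): Centre of the lever's pivot pin (along the press's y), at x = -118, z = 64 of the press.
- lever_end (a point): Free end of the lever on its middle line, 220 from the pivot; +x runs along the lever from pivot to end. With the lever back it is 139 above the table, 86 above the top plate and 89 behind the middle of the press. The last 100 is a round grip 24 thick with a round end; the rest is a flat bar 20 wide, 15 thick.
- plate (a joint): Opening angle of the top plate about its hinge pin, rad: 0 = shut, 1.57 = upright, 2.05 = leaning back on its stop. The hinge is free: short of about 1.6 the plate falls shut, past it it falls open (plate about 0.65 kg; some 5 N upwards at a lug raises it). It cannot rise while the lever lies over it.
- plate_hinge (a point): Middle of the plate's hinge pin (along the press's y), at x = 115, z = 53 of the press.
- plate_mid (a point): Centre of the top plate, a disc of 95 radius and 10 thick (43 to 53 above the table when shut), at mid-thickness; +x towards the hinge, +z its upper side.
- lug_left (a point): Left finger lug: a flat cast tab on the top plate's rim, 60 degrees to the left of the front, 34 wide, 8 thick, round-ended, reaching 130 from the plate's centre. This point is on its underside, 115 from the plate's centre; with the plate shut it is 45 above the table with nothing below it.
- lug_right (a point): Right finger lug, the mirror image of the left one, 60 degrees to the right of the front; this point is on its underside, 115 from the plate's centre.
- bowls: stack of three nested steel bowls, 190 wide, 82 high, loose (origin: centre of its underside); to be left where it stands
- tub: yellow plastic box, lid shut by four clip-on latches, 154 x 214 x 92, loose (origin: centre of its underside); to be left where it stands
- cup: clay cup, 76 across, 78 high, loose, stands near one side of the press (origin: centre of its underside); to be left where it stands
- spatula: silicone spatula with a bamboo handle, 297 long, 54 wide, 18 high, lying flat near the other side of the press, its blade along its +x; origin 130 mm from the butt end of the handle, at table height; to be left where it stands
- mortar: three-legged stone mortar with its pestle standing in it, 170 across, 145 high, loose (origin: centre of its underside); to be left where it stands
- salt: glass salt jar with a steel cap, 72 across, 105 high, loose (origin: centre of its underside); to be left where it stands
- dish: small white saucer, 156 across, 16 high, loose (origin: centre of its underside); to be left where it stands

How it is judged:
By the outcome, as a careful person would: the job done as asked, in the order asked, and still so for the second after the job is handed in, with the robot touching nothing.
It also fails if it takes over 64 s, if anything falls off the work surface, if the arm or the gripper's body presses on something with over 40 N, if the wrist force passes 120 N, or if a joint passes its speed limit or range.

## Robot

A 7-joint arm with a two-finger parallel gripper is mounted at the origin on the work surface. World frame = base frame: x ahead of the robot, y to its left, z up, the work surface at z = 0. Lengths are in m, angles in rad, forces in N, time in s.
With the tool pointing down it reaches from about 0.4 to 0.875 m from the base axis. Payload 6.5 kg.
Tool frame: the origin (TCP) lies on the front face of the gripper's body, between the roots of the fingers; the fingertips stand 64 mm ahead of it and the grasp point (between the pads) lies ctrl.grip_point_offset ahead of it (ctrl.grip_point_offset is the distance from the TCP to the grasp point, in m); z points along the fingers, y is the line along which they close (so a half turn about z gives the same grasp; the last joint's range is limited). The gripper opens to 88 mm and grips with 3 to 60 N. Pads are 18 mm wide; open, the fingers measure 123 mm over their backs; the gripper's body (75 mm by 187 mm) begins 45 mm behind the grasp point.
Start: joints at [-1.303, 0.536, -0.004, 1.538, 0.003, 1.067, -0.071], TCP at [0.213, 0.614, 0.303] pointing down, gripper open.
Joint ranges: [-2.7, 2.7], [-0.37, 2.16], [-1.27, 1.26], [0.24, 2.4], [-1.31, 4.45], [0.19, 1.91], [-2.76, 2.76]. Speed limits (rad/s): [2.39, 2.39, 3.14, 3.14, 3.14, 3.14, 3.14].

## Interface

Orientations are given as a unit quaternion [w, x, y, z].
In Python, from bench import ctrl gives the robot as it stands.
- The arm moves only by the tool jog_arm, never from a script. Its argument "deltas" is one flat list of numbers, 7 for each row, row after row: the shift along the tool's x, y, z as a fraction of full scale, then the turn, a rotation vector about the tool's x, y, z as a fraction of full scale, then the opening, from 0 (shut) to 1 (fully open). In form: [dx, dy, dz, ax, ay, az, hand, dx, dy, dz, ax, ay, az, hand, ...]. A call has 1 to 12 rows; each row shifts and turns the commanded pose from where the row before left it, along the tool's axes as they then stand; what a row does not reach is not made up. Full scale, the value 1, is 3 cm for a shift and 10 degrees for a turn. A row lasts 1/8 s, in which the tool goes at most 62.5 mm and 10.7 degrees, less where a joint would pass 70% of its speed; a pose out of reach is approached as far as the arm can. A call with a number of a shift or a turn outside -1 to 1 is refused whole. A call with a gripper value outside its range is refused whole. The fingers move at their own pace and stop on an object; "squeeze" is the grip in N (left out, the last holds). Time passes only in rows, so rows that do not move let the fingers close. It gives the time, the measured TCP pose, the force, the opening and the grip force at its end, in the units of the state.
- ctrl.get_state(): the state, without advancing time (a new reading comes with each control period).
- ctrl.snapshot(name): name is "side" or "top"; returns a dict with "frame" (400x640x3 uint8, red, green, blue), "mtx" (3x3 intrinsics, pixels), "eye" and "rotation" of the camera in the world. Camera axes: x right, y down, z forward; pixel columns grow to the right and rows downward; lengths in m; the calibration is good to about 2 mm. A picture is of the moment at which its call begins. There is no depth.
- ctrl.job_done(): hands the job in; it is judged then, once.
The state is a dict: "time_s": time; "joint_positions": joint angles; "dq": joint speeds; "joint_efforts": joint torques, N m; "tool_pos": TCP position; "ee_rot": TCP orientation; "contact_force": force on the tool from outside, world axes, zero at the start; "moment": the same for the moment, N m; "opening": opening from 0.0 (shut) to 1.0 (fully open); "gripper_force": force on a finger pad.
Only numpy, scipy, OpenCV 4.12 (cv2) and the standard library are available. Lean on these libraries where they do the work, as an engineer would, in place of code of your own. Each camera call takes 0.05 s, during which the arm holds its last target. There are 200 camera calls.

## Working session

There is one attempt and no reset: what is moved stays moved. The work goes in short steps, Python scripts to look and compute and a tool call to move; the robot and the scene stay as the last step left them, time stands still between calls to the robot, and variables do not carry over. Pictures are saved under pics/ and viewed, at most 12 in all, crops included, and the job is handed in when it is done.

Besides the shell and the picture viewer there is one more tool, called after "Request:" by a JSON object that holds its "op" and its "data". jog_arm: Moves the arm, as the interface text tells. Shift numbers are shares of 3 cm and turn numbers shares of 10 degrees, none past 1 either way. Its arguments: {"type":"object","properties":{"deltas":{"type":"array","items":{"type":"number"}},"squeeze":{"type":"number"}},"required":["deltas"]}

```bash
mkdir -p pics; ls; python3 - <<'E'
from bench import ctrl
import cv2
for n in("side","top"):
    s=ctrl.snapshot(n); cv2.imwrite(f"pics/{n}0.png",s["frame"][:,:,::-1]); print(n,s["mtx"].tolist(),s["eye"],s["rotation"])
print(ctrl.get_state(),ctrl.grip_point_offset)
E
```

```text
pics
side [[375.9578230106299, 0.0, 314.08650299654175], [0.0, 375.9578230106299, 197.08045717079253], [0.0, 0.0, 1.0]] [ 0.29984384 -0.9422123   0.63855863] [-0.50273548  0.85648546 -0.10398648  0.05363309]
top [[385.15455362731205, 0.0, 325.9506216152915], [0.0, 385.15455362731205, 201.99157332924327], [0.0, 0.0, 1.0]] [ 0.30446329 -0.00586284  1.38656391] [ 0.05227881 -0.70459748  0.70586017 -0.05070235]
{'time_s': 0.1, 'joint_positions': array([-1.30322941,  0.53708764, -0.00444937,  1.53872505,  0.00261635,
        1.06732162, -0.07119205]), 'dq': array([-0.00060986, -0.00032761, -0.00133927, -0.00027591, -0.00138474,
        0.00285713, -0.00238713]), 'joint_efforts': array([ 3.00411753e-03, -5.72079849e+01,  9.94229838e-01, -2.52230877e+01,
       -5.61178126e-02,  1.34562637e-02,  4.57982026e-05]), 'tool_pos': array([0.21280066, 0.61371273, 0.30194753]), 'ee_rot': array([-6.67164120e-05,  1.66062191e-01,  9.86114983e-01, -7.65063393e-04]), 'contact_force': array([-0.58923766, -0.5398111 , -0.62055748]), 'moment': array([0.03403741, 0.06739333, 0.06513731]), 'gripper_force': 0.0, 'opening': 1.0009722317702043} 0.0453
```

View pics/side0.png

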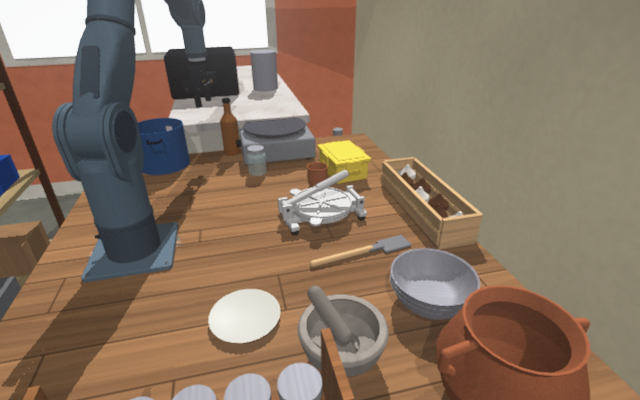

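View pics/top0.png

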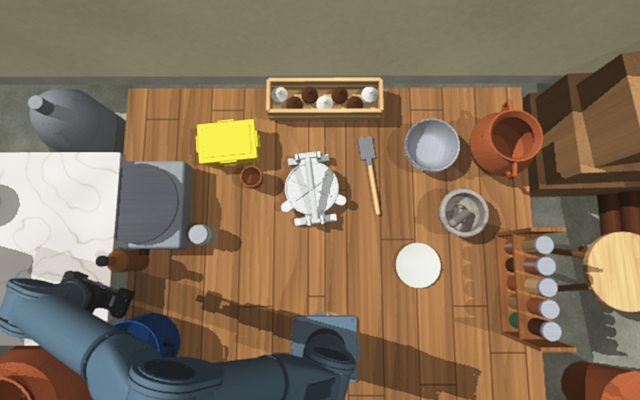

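The top view shows the press at about (313,188), front end towards the robot, cup on its left (251,176) and spatula on its right (370,175). I'll zoom in on both views.

```bash
python3 - <<'E'
import cv2
a=cv2.imread("pics/top0.png")[135:240,235:390]; b=cv2.imread("pics/side0.png")[155:240,265:385]
cv2.imwrite("pics/topc.png",cv2.resize(a,None,fx=5,fy=5,interpolation=cv2.INTER_CUBIC)); cv2.imwrite("pics/sidec.png",cv2.resize(b,None,fx=6,fy=6,interpolation=cv2.INTER_CUBIC))
E
```

```text
(no output)
```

View pics/topc.png

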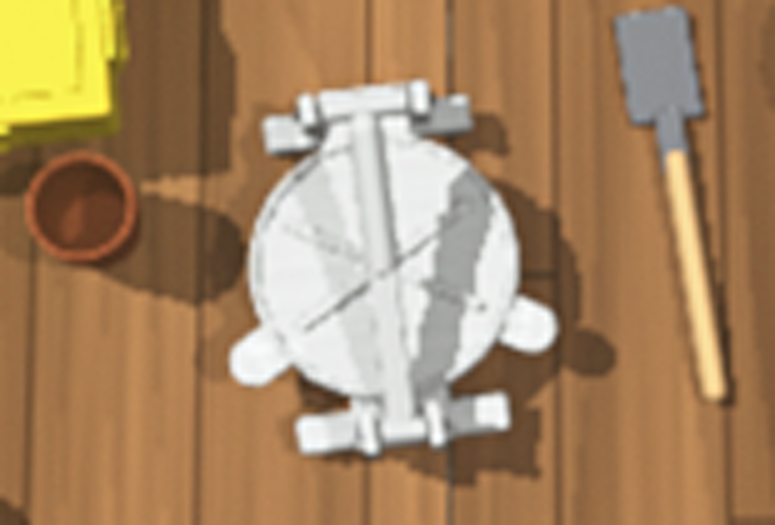

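View pics/sidec.png

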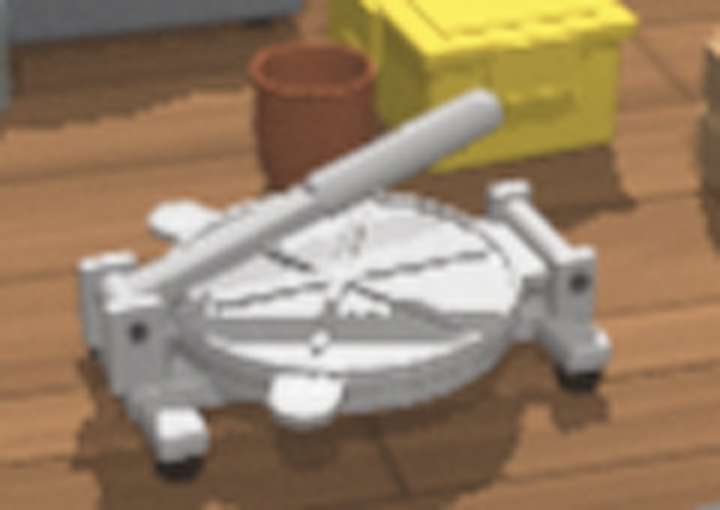

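```bash
cat > h.py <<'E'
import numpy as np
from scipy.spatial.transform import Rotation as R
from scipy.optimize import least_squares
C={"side":([[375.958,0,314.0865],[0,375.958,197.0805],[0,0,1]],[.29984384,-.9422123,.63855863],[-0.50273548,0.85648546,-0.10398648,0.05363309]),
"top":([[385.1546,0,325.9506],[0,385.1546,201.9916],[0,0,1]],[.30446329,-.00586284,1.38656391],[0.05227881,-0.70459748,0.70586017,-0.05070235])}
def rot(q): return R.from_quat([q[1],q[2],q[3],q[0]])
def proj(c,P):
    K,e,q=C[c]; p=rot(q).inv().apply(np.atleast_2d(P)-e)@np.array(K).T
    return p[:,:2]/p[:,2:]
def ray(c,u,v,z):
    K,e,q=C[c]; d=rot(q).apply(np.linalg.solve(K,[u,v,1])); e=np.array(e); return e+d*(z-e[2])/d[2]
def world(s,P): # press frame mm -> world
    c,n=np.cos(s[2]),np.sin(s[2]); P=np.atleast_2d(P)/1000
    return np.c_[s[0]+c*P[:,0]-n*P[:,1], s[1]+n*P[:,0]+c*P[:,1], P[:,2]]
E
cat > fit.py <<'E'
from h import *
t=lambda u,v:(235+u/5,135+v/5)
s=lambda u,v:(265+u/6,155+v/6)
O=[("top",(-56.5,97.9,52),t(255,360)),("top",(-56.5,-97.9,52),t(532,326)),("top",(0,0,53),t(384,267)),("top",(77.4,0,137),t(366,128)),
("side",(-56.5,97.9,52),s(182,219)),("side",(-56.5,-97.9,52),s(308,397)),("side",(77.4,0,135.3),s(484,108)),("side",(-118,-28,64),s(137,331))]
f=lambda p:np.concatenate([proj(c,world(p,P))[0]-m for c,P,m in O])
r=least_squares(f,[.4,.02,0],loss="soft_l1")
print(rot(C["top"][2]).as_matrix()[:,2],r.x,f(r.x).reshape(-1,2).round(1).tolist())
for n,P in dict(piv=(-118,0,64),end=(88.7,0,139.4),hinge=(115,0,53),ll=(-57.5,99.6,45),lr=(-57.5,-99.6,45),lrtip=(-65,-112.6,45)).items(): print(n,world(r.x,P).round(4))
print("cup",ray("top",235+80/5,135+208/5,.078).round(3),"spat",[ray("top",235+u/5,135+v/5,.015).round(3) for u,v in((655,5),(655,125),(715,400))])
E
python3 fit.py
```

```text
[ 0.14525256  0.0020935  -0.9893924 ] [0.55185998 0.04553576 0.12630189] [[0.3, -0.1], [0.4, -0.4], [0.3, -0.9], [0.1, -0.4], [-0.7, -0.7], [-0.5, -0.4], [-0.8, 0.2], [0.1, -0.5]]
piv [[0.4348 0.0307 0.064 ]]
end [[0.6399 0.0567 0.1394]]
hinge [[0.6659 0.06   0.053 ]]
ll [[0.4823 0.1371 0.045 ]]
lr [[ 0.5074 -0.0605  0.045 ]]
lrtip [[ 0.5016 -0.0744  0.045 ]]
cup [0.586 0.257 0.078] spat [array([ 0.752, -0.151,  0.015]), array([ 0.661, -0.15 ,  0.015]), array([ 0.458, -0.189,  0.015])]
```

Fit residuals are under 1 px. The press is at (0.552, 0.046) with yaw 0.126, and its front faces the robot. I'll work from the right: shut fingers tilted 50° off vertical, tool y along press x.

```bash
cat > plan.py <<'E'
from h import *
S=np.array([0.55186,0.04554,0.1263]); T=np.radians(50)
Rp=R.from_euler("z",S[2])
d=np.array([0,np.sin(T),-np.cos(T)]); n=np.array([0,np.cos(T),np.sin(T)]); X=np.array([1.,0,0])
Rt=Rp*R.from_matrix(np.c_[n,X,d])           # tilted tool
Rd=Rp*R.from_matrix(np.c_[[0,1,0],X,[0,0,-1]]) # same yaw, pointing down
def lever(th,s=180,over=18,gap=0):
    f=.35+th; u=np.array([np.cos(f),0,np.sin(f)]); P=np.array([-118,0,64])+s*u
    m=-np.cross(d,u); m/=np.linalg.norm(m)
    return P-(12+gap+17.5*abs(m@X)+9*abs(m@n))*m+(over-64)*d   # tcp, press mm
def lug(ps,gap=0,yt=-97):
    c,s_=np.cos(ps),np.sin(ps); h=np.array([115,0,53.])
    v=np.array([-56.5-115,0,-8.]); e=h+np.array([c*v[0]+s_*v[2],0,-s_*v[0]+c*v[2]]) # lug underside at hinge-plane angle ps
    m=np.array([s_,0,c])
    # finger axis point in plane y=-115 (outer edge): section in xz is 35 x 18/sinT
    q=e-gap*m-np.array([17.5*(ps>.01),0,9/np.sin(T)]); q[1]=-115   # back top corner on the lug point
    return q+d*((yt+115)/d[1])-64*d
def W(p): return world(S,p)[0]
def go(pos,Rg=None):
    from bench import ctrl
    st=ctrl.get_state(); r=rot(st["ee_rot"]); 
    print("t",round(st["time_s"],2),"tcp",st["tool_pos"].round(4),"F",st["contact_force"].round(1),"q",st["joint_positions"].round(2),"op",round(st["opening"],2))
    if pos is not None: print("shift units (tool)",(r.inv().apply(pos-st["tool_pos"])/.03).round(2),"target",np.round(pos,3))
    if Rg is not None: print("turn units",np.degrees((r.inv()*Rg).as_rotvec()).round(1)/10)
def chain(ps): # successive shifts in tool units
    for a,b in zip(ps,ps[1:]): print(((Rt.inv().apply(W(b)-W(a)))/.03).round(2))
E
python3 - <<'E'
from plan import *
pre=W(lever(0,gap=15,over=-60)); print("pre",pre,"pre+", pre+[0,0,.1])
go(pre+[0,0,.1],Rd)
for th in(0,.5,1,1.35): print(th,W(lever(th)).round(3))
for p in (0,.5,1,1.6,1.9): print(p,W(lug(p)).round(3))
E
```

```text
pre [ 0.62844189 -0.06568587  0.17563698] pre+ [ 0.62844189 -0.06568587  0.27563698]
t 0.1 tcp [0.2128 0.6137 0.3019] F [-0.6 -0.5 -0.6] q [-1.3   0.54 -0.    1.54  0.    1.07 -0.07] op 1.0
shift units (tool) [-20.51 -16.86   0.91] target [ 0.628 -0.066  0.276]
turn units [-0.01  0.01  6.36]
0 [0.616 0.002 0.137]
0.5 [ 0.579 -0.001  0.211]
1 [ 0.509 -0.001  0.262]
1.35 [ 0.446 -0.     0.276]
0 [ 0.514 -0.106  0.059]
0.5 [ 0.514 -0.106  0.142]
1 [ 0.568 -0.1    0.207]
1.6 [ 0.664 -0.087  0.239]
1.9 [ 0.714 -0.081  0.232]
```

Request:
{"op": "jog_arm", "data": {"deltas": [0,0,0,0,0,0.91,0,0,0,0,0,0,0.91,0,0,0,0,0,0,0.91,0,0,0,0,0,0,0.91,0,0,0,0,0,0,0.91,0,0,0,0,0,0,0.91,0,0,0,0,0,0,0.9,0,0,0,0,0,0,0,0], "squeeze": 5}}

```text
time_s: 1.1
tool_pos: [0.2127, 0.6139, 0.3023]
ee_rot: [0.0, 0.66, 0.751, -0.0]
contact_force: [-0.4, -0.5, 0.4]
opening: 0.112
gripper_force: 0.0
```

```bash
python3 -c "
from plan import *
go(W(lever(0,gap=15,over=-60))+[0,0,.1],Rd)"
```

```text
t 1.1 tcp [0.2127 0.6139 0.3023] F [-0.4 -0.5  0.4] q [-1.48  0.54  0.25  1.55 -0.15  1.07 -1.06] op 0.11
shift units (tool) [-24.24  10.84   0.91] target [ 0.628 -0.066  0.276]
turn units [-0.    0.01  0.01]
```

Request:
{"op": "jog_arm", "data": {"deltas": [-1,0.45,0,0,0,0,0,-1,0.45,0,0,0,0,0,-1,0.45,0,0,0,0,0,-1,0.45,0,0,0,0,0,-1,0.45,0,0,0,0,0,-1,0.45,0,0,0,0,0,-1,0.45,0,0,0,0,0,-1,0.45,0,0,0,0,0,-1,0.45,0,0,0,0,0,-1,0.45,0,0,0,0,0,-1,0.45,0,0,0,0,0,-1,0.45,0,0,0,0,0]}}

```text
time_s: 2.6
tool_pos: [0.4197, 0.2765, 0.3027]
ee_rot: [0.0, 0.659, 0.752, -0.0]
contact_force: [0.6, -0.3, 0.5]
opening: 0.004
gripper_force: 0.0
```

Request:
{"op": "jog_arm", "data": {"deltas": [-1,0.45,0,0,0,0,0,-1,0.45,0,0,0,0,0,-1,0.45,0,0,0,0,0,-1,0.45,0,0,0,0,0,-1,0.45,0,0,0,0,0,-1,0.45,0,0,0,0,0,-1,0.45,0,0,0,0,0,-1,0.45,0,0,0,0,0,-1,0.45,0,0,0,0,0,-1,0.45,0,0,0,0,0,-1,0.45,0,0,0,0,0,-1,0.45,0,0,0,0,0]}}

```text
time_s: 4.1
tool_pos: [0.6259, -0.0598, 0.3025]
ee_rot: [-0.0, 0.659, 0.752, -0.0]
contact_force: [0.4, 0.0, -0.4]
opening: 0.004
gripper_force: 0.0
```

Request:
{"op": "jog_arm", "data": {"deltas": [0,0,0,0,1,0,0,0,0,0,0,1,0,0,0,0,0,0,1,0,0,0,0,0,0,1,0,0,0,0,0,0,1,0,0,0,0,0,0,0,0,0]}}

```text
time_s: 4.85
tool_pos: [0.6247, -0.0616, 0.3002]
ee_rot: [-0.317, 0.6, 0.679, 0.279]
contact_force: [-0.7, -0.4, -0.4]
opening: 0.005
gripper_force: 0.0
```

```bash
python3 -c "
from plan import *
go(W(lever(0,gap=15,over=-60)),Rt)"
```

```text
t 4.85 tcp [ 0.6247 -0.0616  0.3002] F [-0.7 -0.4 -0.4] q [ 0.2   0.73  0.18  1.47 -0.86  1.53  0.8 ] op 0.0
shift units (tool) [-3.28  0.12  2.56] target [ 0.628 -0.066  0.176]
turn units [-0.    0.   -0.02]
```

Request:
{"op": "jog_arm", "data": {"deltas": [-0.66,0.02,0.51,0,0,0,0,-0.66,0.02,0.51,0,0,0,0,-0.66,0.02,0.51,0,0,0,0,-0.66,0.02,0.51,0,0,0,0,-0.66,0.02,0.51,0,0,0,0,0,0,0.65,0,0,0,0,0,0,0.65,0,0,0,0,0,0,0.65,0,0,0,0,0,0,0.65,0,0,0,0,0,0,0,0,0,0,0]}}

```text
time_s: 6.1
tool_pos: [0.6209, -0.0022, 0.127]
ee_rot: [-0.319, 0.598, 0.68, 0.279]
contact_force: [-0.5, -0.7, 0.3]
opening: 0.005
gripper_force: 0.0
```

```bash
python3 - <<'E'
from plan import *
from bench import ctrl
import cv2
go(W(lever(0)),Rt)
chain([lever(t) for t in (0,.15,.3,.45,.6,.75,.9,1.05,1.2,1.35,1.45)])
a=ctrl.snapshot("side")["frame"][120:240,250:400,::-1]; b=ctrl.snapshot("top")["frame"][120:240,240:390,::-1]
cv2.imwrite("pics/p1.png",cv2.resize(cv2.hconcat([a.copy(),b.copy()]),None,fx=2.66,fy=2.66,interpolation=cv2.INTER_CUBIC))
E
```

```text
t 6.1 tcp [ 0.6209 -0.0022  0.127 ] F [-0.5 -0.7  0.3] q [ 0.16  0.94  0.12  1.56 -0.95  1.28  0.97] op 0.0
shift units (tool) [ 0.35 -0.15 -0.08] target [0.616 0.002 0.137]
turn units [-0.02 -0.01  0.01]
[ 0.61 -0.25 -0.53]
[ 0.59 -0.36 -0.49]
[ 0.56 -0.46 -0.43]
[ 0.52 -0.55 -0.37]
[ 0.48 -0.65 -0.3 ]
[ 0.43 -0.74 -0.22]
[ 0.36 -0.83 -0.14]
[ 0.27 -0.91 -0.06]
[ 0.16 -0.88  0.03]
[ 0.05 -0.6   0.07]
```

View pics/p1.png

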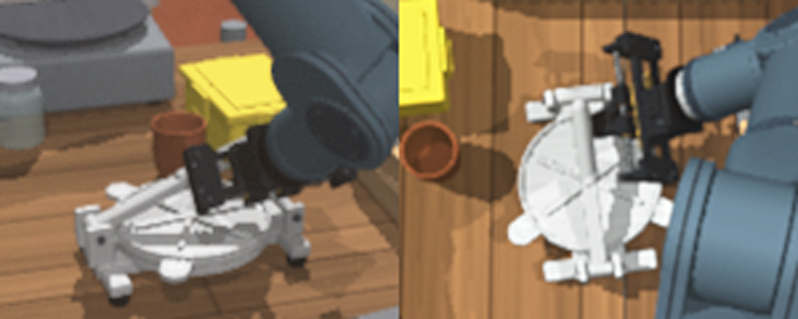

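The fingers are under the grip, around (612,130) in the right half, and nothing is touching yet. Next I swing the lever along its arc, slowly.

Request:
{"op": "jog_arm", "data": {"deltas": [0.18,-0.08,-0.04,0,0,0,0,0.18,-0.08,-0.04,0,0,0,0,0.3,-0.12,-0.27,0,0,0,0,0.31,-0.13,-0.26,0,0,0,0,0.3,-0.18,-0.25,0,0,0,0,0.29,-0.18,-0.24,0,0,0,0,0.28,-0.23,-0.22,0,0,0,0,0.28,-0.23,-0.21,0,0,0,0]}}

```text
time_s: 7.2
tool_pos: [0.5838, -0.0036, 0.2065]
ee_rot: [-0.317, 0.599, 0.68, 0.279]
contact_force: [-0.2, -1.5, -0.9]
opening: 0.007
gripper_force: 0.9
```

Request:
{"op": "jog_arm", "data": {"deltas": [0.26,-0.27,-0.19,0,0,0,0,0.26,-0.28,-0.18,0,0,0,0,0.24,-0.32,-0.15,0,0,0,0,0.24,-0.33,-0.15,0,0,0,0,0.22,-0.37,-0.11,0,0,0,0,0.21,-0.37,-0.11,0,0,0,0]}}

```text
time_s: 7.95
tool_pos: [0.5248, -0.0034, 0.2564]
ee_rot: [-0.317, 0.599, 0.68, 0.279]
contact_force: [0.3, -0.8, -0.5]
opening: 0.007
gripper_force: 0.4
```

```bash
python3 - <<'E'
from plan import *
from bench import ctrl
import cv2
go(W(lever(.9)),Rt)
a=ctrl.snapshot("side")["frame"][100:240,250:400,::-1]; b=ctrl.snapshot("top")["frame"][120:260,240:390,::-1]
cv2.imwrite("pics/p2.png",cv2.resize(cv2.hconcat([a.copy(),b.copy()]),None,fx=2.66,fy=2.66,interpolation=cv2.INTER_CUBIC))
E
```

```text
t 7.95 tcp [ 0.5248 -0.0034  0.2564] F [ 0.3 -0.8 -0.5] q [ 0.17  0.62  0.15  1.81 -0.89  1.34  0.94] op 0.01
shift units (tool) [-0.    0.03  0.08] target [ 0.525 -0.002  0.255]
turn units [-0. -0.  0.]
```

View pics/p2.png

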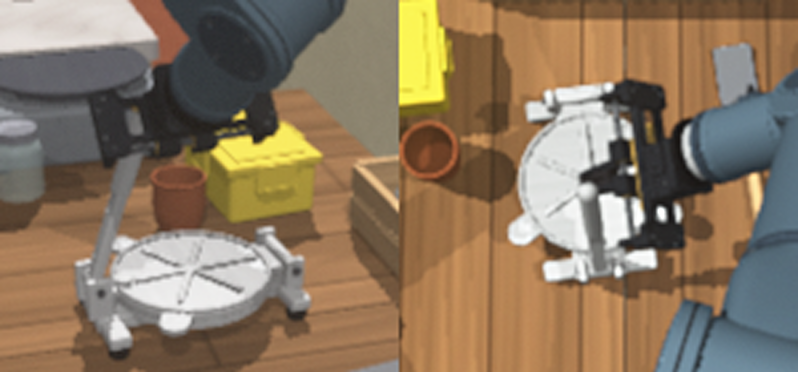

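Request:
{"op": "jog_arm", "data": {"deltas": [0.18,-0.41,0,0,0,0,0,0.18,-0.41,-0.04,0,0,0,0,0.14,-0.45,-0.03,0,0,0,0,0.13,-0.45,-0.03,0,0,0,0,0.05,-0.29,0,0,0,0,0,0.05,-0.29,0,0,0,0,0,0.05,-0.29,0,0,0,0,0,0.01,-0.2,0,0,0,0,0,0,-0.2,0,0,0,0,0]}}

```text
time_s: 9.18
tool_pos: [0.4347, -0.0023, 0.2759]
ee_rot: [-0.317, 0.599, 0.68, 0.279]
contact_force: [0.6, 0.6, 1.0]
opening: 0.009
gripper_force: 0.0
```

Request:
{"op": "jog_arm", "data": {"deltas": [0,-0.2,0,0,0,0,0,0,-0.15,0,0,0,0,0,0,0,0,0,0,0,0,0,0,0,0,0,0,0,0,0,0,0,0,0,0,0,0,0,0,0,0,0,0,0,0,0,0,0,0]}}

```text
time_s: 10.05
tool_pos: [0.4246, -0.0035, 0.2759]
ee_rot: [-0.317, 0.599, 0.68, 0.279]
contact_force: [-0.7, -0.8, -0.1]
opening: 0.009
gripper_force: 0.0
```

```bash
python3 - <<'E'
from plan import *
from bench import ctrl
import cv2
pre=lug(0,gap=12,yt=-150); print("pre",W(pre))
go(W(pre),Rt)
a=ctrl.snapshot("side")["frame"][100:250,220:370,::-1]; b=ctrl.snapshot("top")["frame"][130:280,240:390,::-1]
cv2.imwrite("pics/p3.png",cv2.resize(cv2.hconcat([a.copy(),b.copy()]),None,fx=2.66,fy=2.66,interpolation=cv2.INTER_CUBIC))
E
```

```text
pre [ 0.52088035 -0.15901854  0.09175823]
t 10.05 tcp [ 0.4246 -0.0035  0.2759] F [-0.7 -0.8 -0.1] q [ 0.2   0.46  0.17  2.04 -0.85  1.31  1.02] op 0.01
shift units (tool) [-8.27  2.53 -0.3 ] target [ 0.521 -0.159  0.092]
turn units [-0.  0.  0.]
```

View pics/p3.png

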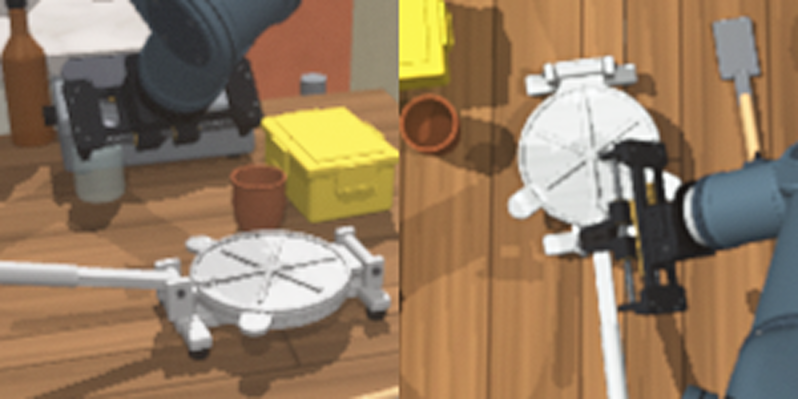

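The lever lies forward on its stop. The right lug is still at about (317,221) in full-image pixels, so the press hasn't shifted. Next I go to the right lug, staying clear of the table and spatula.

```bash
sed -i 's/17.5\*(ps>.01)/17.5/' plan.py; python3 - <<'E'
from plan import *
go(W(lug(0,gap=6,yt=-150)),Rt)
P=[lug(0,6,-150),lug(0,6,-104),lug(0,0,-104),lug(.1,0,-101),lug(.2,0,-98)]+[lug(p,0,-94) for p in np.arange(.3,2.0,.1)]
chain(P); print([W(p).round(3).tolist() for p in P[:3]])
E
```

```text
t 10.15 tcp [ 0.4246 -0.0036  0.2759] F [ 0.5 -0.2 -0.1] q [ 0.2   0.46  0.17  2.04 -0.85  1.31  1.02] op 0.0
shift units (tool) [-8.11  1.94 -0.43] target [ 0.504 -0.161  0.098]
turn units [-0.  0.  0.]
[-0.  0.  2.]
[ 0.15  0.   -0.13]
[ 0.44  0.   -0.24]
[ 0.44  0.06 -0.24]
[ 0.43  0.12 -0.19]
[ 0.42  0.17 -0.35]
[ 0.4   0.22 -0.34]
[ 0.38  0.28 -0.32]
[ 0.36  0.32 -0.3 ]
[ 0.33  0.37 -0.28]
[ 0.3   0.41 -0.26]
[ 0.27  0.45 -0.23]
[ 0.24  0.48 -0.2 ]
[ 0.2   0.51 -0.17]
[ 0.16  0.53 -0.13]
[ 0.12  0.55 -0.1 ]
[ 0.07  0.56 -0.06]
[ 0.03  0.57 -0.02]
[-0.01  0.57  0.01]
[-0.06  0.57  0.05]
[-0.1   0.56  0.08]
[[0.504, -0.161, 0.098], [0.498, -0.116, 0.059], [0.498, -0.116, 0.065]]
```

Request:
{"op": "jog_arm", "data": {"deltas": [-0.8,0.2,0,0,0,0,0,-0.8,0.2,0,0,0,0,0,-0.8,0.2,0,0,0,0,0,-0.8,0.2,0,0,0,0,0,-0.8,0.2,0,0,0,0,0,-0.8,0.2,0,0,0,0,0,-0.8,0.2,0,0,0,0,0,0,0,0,0,0,0,0]}}

```text
time_s: 11.15
tool_pos: [0.4797, -0.106, 0.1462]
ee_rot: [-0.318, 0.599, 0.68, 0.279]
contact_force: [0.4, 0.8, 0.5]
opening: 0.007
gripper_force: 0.0
```

```bash
python3 -c "
from plan import *
go(W(lug(0,6,-150)),Rt)"
```

```text
t 11.15 tcp [ 0.4797 -0.106   0.1462] F [0.4 0.8 0.5] q [ 0.33  0.81  0.19  1.81 -0.84  1.31  1.2 ] op 0.01
shift units (tool) [-2.47  0.56 -0.44] target [ 0.504 -0.161  0.098]
turn units [-0.   -0.   -0.01]
```

Request:
{"op": "jog_arm", "data": {"deltas": [0,0,-0.44,0,0,0,0,-0.82,0.19,0,0,0,0,0,-0.82,0.19,0,0,0,0,0,-0.83,0.19,0,0,0,0,0,0,0,0.5,0,0,0,0,0,0,0.5,0,0,0,0,0,0,0.5,0,0,0,0,0,0,0.5,0,0,0,0,0,0,0,0,0,0,0]}}

```text
time_s: 12.28
tool_pos: [0.4979, -0.1131, 0.06]
ee_rot: [-0.318, 0.598, 0.68, 0.279]
contact_force: [0.1, -0.2, 0.5]
opening: 0.008
gripper_force: 0.0
```

```bash
python3 - <<'E'
from plan import *
from bench import ctrl
import cv2
go(W(lug(0,6,-104)),Rt)
a=ctrl.snapshot("side")["frame"][150:250,260:370,::-1]; b=ctrl.snapshot("top")["frame"][140:240,280:390,::-1]
cv2.imwrite("pics/p4.png",cv2.resize(cv2.hconcat([a.copy(),b.copy()]),None,fx=3.6,fy=3.6,interpolation=cv2.INTER_CUBIC))
E
```

```text
t 12.28 tcp [ 0.4979 -0.1131  0.06  ] F [ 0.1 -0.2  0.5] q [ 0.35  0.98  0.16  1.73 -0.88  1.24  1.26] op 0.01
shift units (tool) [-0.07 -0.02 -0.04] target [ 0.498 -0.116  0.059]
turn units [-0.01 -0.01  0.  ]
```

View pics/p4.png

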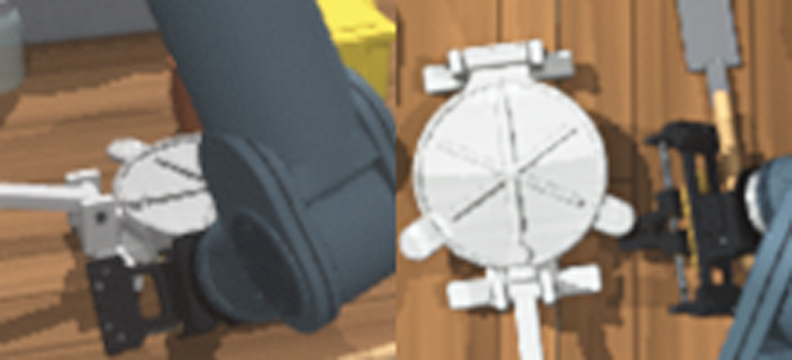

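The right lug overlaps the fingertip at about (625,230) in the right half. Starting the lift.

Request:
{"op": "jog_arm", "data": {"deltas": [0.15,0,-0.1,0,0,0,0,0.22,0,-0.11,0,0,0,0,0.22,0,-0.11,0,0,0,0,0.22,0.03,-0.11,0,0,0,0,0.22,0.03,-0.11,0,0,0,0,0.22,0.06,-0.09,0,0,0,0,0.21,0.06,-0.09,0,0,0,0,0.21,0.08,-0.17,0,0,0,0,0.21,0.09,-0.17,0,0,0,0]}}

```text
time_s: 13.5
tool_pos: [0.5064, -0.1068, 0.1237]
ee_rot: [-0.314, 0.602, 0.68, 0.277]
contact_force: [-3.2, -13.6, -2.1]
opening: 0.007
gripper_force: 5.8
```

```bash
python3 - <<'E'
from plan import *
from bench import ctrl
import cv2
go(W(lug(.4,0,-94)),Rt)
a=ctrl.snapshot("side")["frame"][130:250,260:370,::-1]; b=ctrl.snapshot("top")["frame"][130:250,280:390,::-1]
cv2.imwrite("pics/p5.png",cv2.resize(cv2.hconcat([a.copy(),b.copy()]),None,fx=3.6,fy=3.6,interpolation=cv2.INTER_CUBIC))
E
```

```text
t 13.5 tcp [ 0.5064 -0.1068  0.1237] F [ -3.2 -13.6  -2.1] q [ 0.32  0.87  0.18  1.75 -0.86  1.29  1.18] op 0.01
shift units (tool) [0.06 0.02 0.05] target [ 0.507 -0.104  0.124]
turn units [ 0.01  0.05 -0.02]
```

View pics/p5.png

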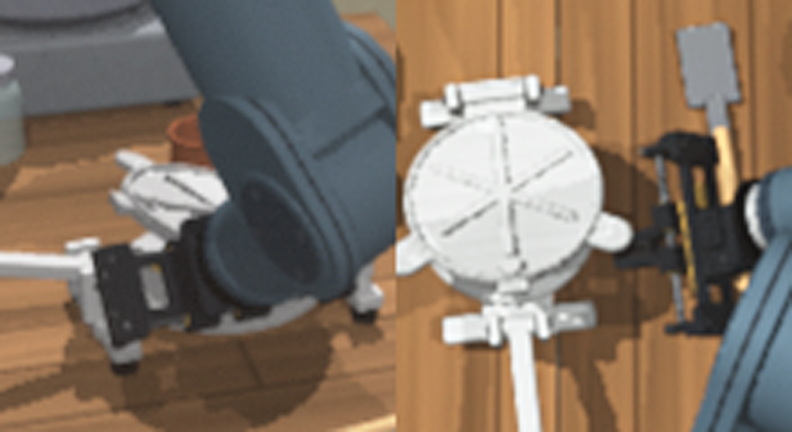

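The plate is up, but the lateral force of 13.6 N is higher than I want. It comes from the inward sliding friction. I'll check whether the press shifted, then back the fingers off a little.

```bash
cat > sh.py <<'E'
import cv2,numpy as np
from bench import ctrl
o=cv2.imread("pics/top0.png"); c=np.ascontiguousarray(ctrl.snapshot("top")["frame"][:,:,::-1])
def m(r0,r1,c0,c1):
    f=8; up=lambda i:cv2.resize(cv2.cvtColor(i,cv2.COLOR_BGR2GRAY),None,fx=f,fy=f,interpolation=cv2.INTER_CUBIC)
    r=cv2.matchTemplate(up(c[r0-5:r1+5,c0-5:c1+5]),up(o[r0:r1,c0:c1]),cv2.TM_CCOEFF_NORMED); _,v,_,l=cv2.minMaxLoc(r)
    return round(v,3),(np.array(l)/f-5).tolist()
print("rear right bar",m(150,163,317,333),"rear left",m(154,168,284,297),"front left",m(212,228,291,304),"front right",m(210,224,326,340),"cup",m(160,192,236,264))
E
python3 sh.py
```

```text
rear right bar (0.909, [-0.75, -0.375]) rear left (0.921, [-1.125, -0.25]) front left (0.917, [-1.375, -0.25]) front right (0.86, [-2.375, 0.375]) cup (0.996, [0.0, 0.0])
```

Request:
{"op": "jog_arm", "data": {"deltas": [0,0,-0.1,0,0,0,0,0,0,-0.1,0,0,0,0]}}

```text
time_s: 13.9
tool_pos: [0.5079, -0.1075, 0.1281]
ee_rot: [-0.316, 0.6, 0.68, 0.279]
contact_force: [0.9, -2.5, -3.9]
opening: 0.005
gripper_force: 2.0
```

```bash
python3 sh.py; python3 - <<'E'
from plan import *
go(W(lug(.4,0,-101)))
P=[lug(p,0,-101) for p in np.arange(.4,2.0,.1)]
for a,b in zip(P,P[1:]): print((np.array(b)-a).round(1))
E
```

```text
rear right bar (0.901, [-0.75, -0.375]) rear left (0.89, [-1.125, -0.375]) front left (0.917, [-1.375, -0.25]) front right (0.858, [-2.375, 0.375]) cup (0.996, [0.0, 0.0])
t 13.95 tcp [ 0.5081 -0.1073  0.1283] F [ 0.4 -2.7 -4.4] q [ 0.32  0.87  0.18  1.74 -0.86  1.31  1.18] op 0.01
shift units (tool) [-0.04 -0.03 -0.14] target [ 0.508 -0.111  0.13 ]
[ 6.7  0.  15.8]
[ 8.3  0.  15. ]
[ 9.7  0.  14.1]
[11.1  0.  13.1]
[12.4  0.  11.9]
[13.5  0.  10.6]
[14.5  0.   9.2]
[15.3  0.   7.7]
[16.   0.   6.2]
[16.6  0.   4.5]
[16.9  0.   2.9]
[17.1  0.   1.2]
[17.2  0.  -0.6]
[17.   0.  -2.3]
[16.7  0.  -4. ]
```

The press crept about 4 mm left during that push. Force is now down to about 5 N, so I continue purely along the arc with no inward motion.

Request:
{"op": "jog_arm", "data": {"deltas": [0.2,0.11,-0.17,0,0,0,0,0.2,0.11,-0.17,0,0,0,0,0.19,0.14,-0.16,0,0,0,0,0.19,0.14,-0.16,0,0,0,0,0.18,0.16,-0.15,0,0,0,0,0.18,0.16,-0.15,0,0,0,0]}}

```text
time_s: 14.7
tool_pos: [0.5318, -0.104, 0.1733]
ee_rot: [-0.317, 0.599, 0.68, 0.279]
contact_force: [-1.8, -6.7, -2.3]
opening: 0.003
gripper_force: 3.3
```

```bash
python3 sh.py; python3 - <<'E'
from plan import *
go(W(lug(.7,0,-98)))
E
```

```text
rear right bar (0.654, [-0.75, -0.625]) rear left (0.745, [-1.125, -0.375]) front left (0.945, [-1.375, -0.25]) front right (0.944, [-1.5, -0.25]) cup (0.975, [0.0, 0.0])
t 14.75 tcp [ 0.5328 -0.1038  0.1743] F [-2.4 -6.1  0.9] q [ 0.3   0.81  0.19  1.69 -0.84  1.37  1.09] op 0.01
shift units (tool) [-0.07 -0.04  0.01] target [ 0.532 -0.105  0.172]
```

Request:
{"op": "jog_arm", "data": {"deltas": [0.16,0.18,-0.18,0,0,0,0,0.16,0.18,-0.16,0,0,0,0,0.15,0.2,-0.14,0,0,0,0,0.15,0.2,-0.13,0,0,0,0,0.14,0.22,-0.12,0,0,0,0,0.13,0.22,-0.12,0,0,0,0,0.12,0.24,-0.1,0,0,0,0,0.12,0.24,-0.1,0,0,0,0]}}

```text
time_s: 15.75
tool_pos: [0.5831, -0.099, 0.2192]
ee_rot: [-0.317, 0.599, 0.68, 0.279]
contact_force: [-2.2, -0.2, -1.4]
opening: 0.003
gripper_force: 1.3
```

```bash
python3 sh.py; python3 - <<'E'
from plan import *
from bench import ctrl
import cv2
go(W(lug(1.1,0,-98)),Rt)
a=ctrl.snapshot("side")["frame"][110:230,260:370,::-1]; b=ctrl.snapshot("top")["frame"][130:250,280:390,::-1]
cv2.imwrite("pics/p6.png",cv2.resize(cv2.hconcat([a.copy(),b.copy()]),None,fx=3.6,fy=3.6,interpolation=cv2.INTER_CUBIC))
E
```

```text
rear right bar (0.304, [-4.5, 3.375]) rear left (0.597, [-0.875, -0.5]) front left (0.945, [-1.375, -0.25]) front right (0.94, [-1.5, -0.25]) cup (0.955, [0.0, 0.125])
t 15.8 tcp [ 0.5843 -0.0987  0.2199] F [-1.1 -1.2  0.6] q [ 0.26  0.8   0.19  1.56 -0.85  1.46  0.97] op 0.01
shift units (tool) [-0.06 -0.05  0.06] target [ 0.583 -0.099  0.217]
turn units [0.   0.   0.01]
```

View pics/p6.png

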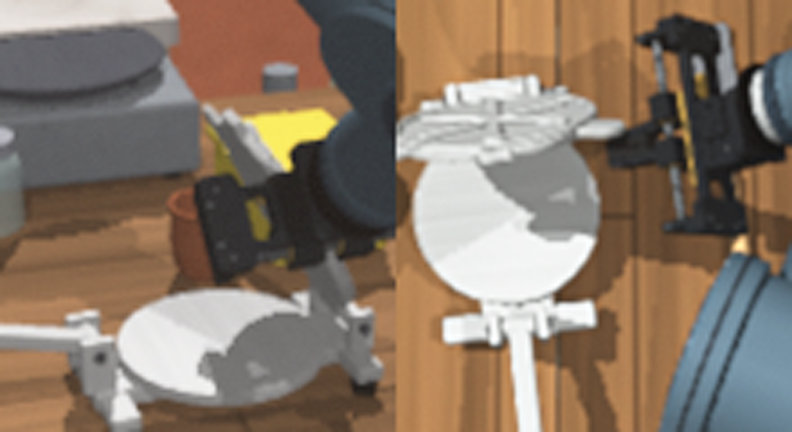

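The plate is at about 60°, with the lug overlapping the finger at (615,130). Continuing past upright.

Request:
{"op": "jog_arm", "data": {"deltas": [0.1,0.26,-0.08,0,0,0,0,0.1,0.26,-0.08,0,0,0,0,0.08,0.27,-0.06,0,0,0,0,0.08,0.27,-0.06,0,0,0,0,0.06,0.28,-0.05,0,0,0,0,0.06,0.28,-0.05,0,0,0,0,0.04,0.28,-0.03,0,0,0,0,0.03,0.28,-0.03,0,0,0,0,0.02,0.28,-0.01,0,0,0,0,0.01,0.28,-0.01,0,0,0,0,0,0.28,0,0,0,0,0,0,0.28,0,0,0,0,0]}}

```text
time_s: 17.4
tool_pos: [0.6813, -0.0858, 0.2409]
ee_rot: [-0.317, 0.599, 0.68, 0.279]
contact_force: [-0.4, 0.3, 0.3]
opening: 0.005
gripper_force: 0.0
```

Request:
{"op": "jog_arm", "data": {"deltas": [-0.03,0.28,0.03,0,0,0,0,-0.03,0.28,0.03,0,0,0,0,0,0,0,0,0,0,0,0,0,0,0,0,0,0,0,0,0,0,0,0,0]}}

```text
time_s: 18.02
tool_pos: [0.6972, -0.0839, 0.2385]
ee_rot: [-0.317, 0.599, 0.68, 0.279]
contact_force: [0.0, 0.3, -0.3]
opening: 0.006
gripper_force: 0.0
```

```bash
python3 sh.py; python3 - <<'E'
from plan import *
from bench import ctrl
import cv2
go(W(lug(1.8,0,-98)),Rt)
a=ctrl.snapshot("side")["frame"][110:230,260:370,::-1]; b=ctrl.snapshot("top")["frame"][120:240,280:390,::-1]
cv2.imwrite("pics/p7.png",cv2.resize(cv2.hconcat([a.copy(),b.copy()]),None,fx=3.6,fy=3.6,interpolation=cv2.INTER_CUBIC))
E
```

```text
rear right bar (0.751, [-0.75, 0.125]) rear left (0.954, [-1.0, -0.125]) front left (0.946, [-1.375, -0.25]) front right (0.941, [-1.5, -0.25]) cup (0.938, [0.0, 0.0])
t 18.07 tcp [ 0.6972 -0.0839  0.2386] F [-0.6 -0.7  0.5] q [ 0.22  0.93  0.18  1.24 -0.89  1.55  0.78] op 0.0
shift units (tool) [-0.05  0.03  0.03] target [ 0.698 -0.084  0.237]
turn units [-0.  0.  0.]
```

View pics/p7.png

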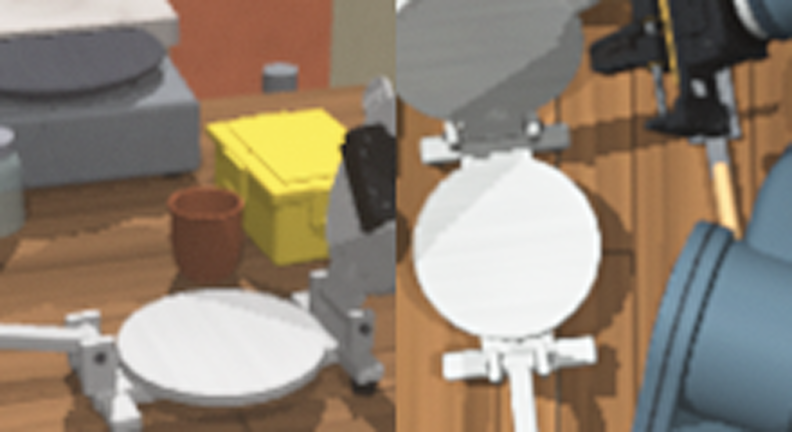

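The plate leans back on its stop and the contact force is zero. I withdraw the fingers, check, and hand in.

Request:
{"op": "jog_arm", "data": {"deltas": [0,-0.2,-0.4,0,0,0,0,0,-0.2,-0.7,0,0,0,0,0,-0.2,-0.7,0,0,0,0,0,-0.2,-0.7,0,0,0,0,0,0,0,0,0,0,0,0,0,0,0,0,0,0,0,0,0,0,0,0,0,0,0,0,0,0,0,0]}}

```text
time_s: 19.18
tool_pos: [0.6808, -0.1429, 0.2862]
ee_rot: [-0.318, 0.599, 0.68, 0.279]
contact_force: [-0.2, -0.3, 0.6]
opening: 0.006
gripper_force: 0.0
```

```bash
python3 sh.py; python3 - <<'E'
from plan import *
from bench import ctrl
import cv2
go(None)
cv2.imwrite("pics/p8.png",cv2.vconcat([ctrl.snapshot("side")["frame"][90:370,30:510,::-1].copy(),ctrl.snapshot("top")["frame"][70:350,60:540,::-1].copy()]))
E
```

```text
rear right bar (0.812, [-0.75, 0.25]) rear left (0.961, [-1.0, -0.125]) front left (0.947, [-1.375, -0.25]) front right (0.941, [-1.5, -0.25]) cup (0.956, [0.0, 0.125])
t 19.23 tcp [ 0.6808 -0.1431  0.2863] F [ 0.4 -0.3  0.2] q [ 0.29  0.9   0.21  1.18 -0.85  1.67  0.78] op 0.01
```

View pics/p8.png

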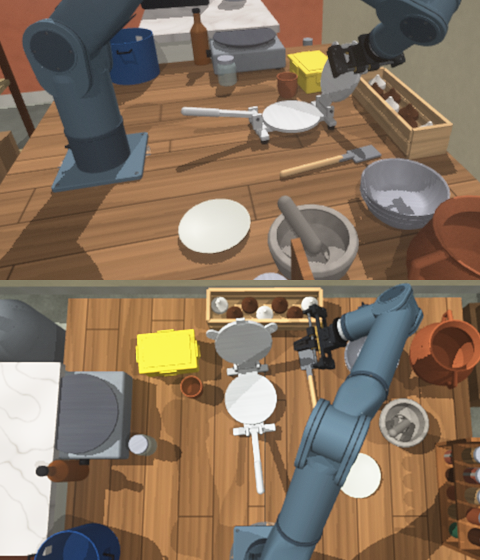

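Lever and plate both lie open, the fingers are clear, and the other items stand where they were.

```bash
python3 -c "
from bench import ctrl
print(ctrl.job_done())"
```

```text
the job is handed in; nothing more can be done
None
```

The press is open and handed in at about 19 s: lever thrown to the front, then the plate flipped back by its right lug, both resting on their stops; the press crept about 4 mm left during the lift, and nothing else visibly moved.

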